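# Lock a gas filter cartridge into its bayonet ring holder

### The job

Fit the blue-banded filter cartridge into the ring holder: lift it from the white rack and lower it upright, nose first, through the row of ever smaller rings, its ears between the two claws, until the smallest ring stops it. Then press it gently down against that sprung ring, turn it clockwise (seen from above) until its ears stop under the claws, and let it spring up so that it is locked there. Do not force it, and leave the orange-banded cartridge in the rack and everything else where it is.

Things in the scene. Friction and masses are not known exactly. Their poses are not given: they have to be found in the camera images.
- cartridge_blue: Blue-banded filter cartridge, the one to fit; 156 mm tall, 0.17 kg, standing in one of the rack's two places. Origin at its nose tip, z up, x along its ears. Nipple 14 mm across, z 0-18; shoulder cone (45 deg) z 18-26; body 30 mm across, z 26-100; black head with two ears, together 68 mm (x) by 14 mm (y), z 100-108; neck; grip bar z 120-156.
- cartridge_blue_grip (a point): On the blue cartridge's axis in the flat black grip bar at its top, 141 mm above the nose tip; axes as the cartridge. The bar is 44 mm long (x), 14 mm thick (y), from 21 mm below this point to 15 mm above it. Pinch the 14 mm from above, fingers closing along y.
- cartridge_orange: Orange-banded cartridge of the same shape and size, in the rack's other place, its ears also roughly along the row; origin at its nose tip. It stays there.
- rack: White rack, 64 (x) x 168 (y) x 66 mm, fixed; origin at the centre of its underside on the bench. Places at y = +40 and -40 mm: 32.5 mm holes in the upper plate (top z 66), 18 mm holes in the lower (top z 31), where the shoulders rest, nose tips 11 mm over the bench, ears along y within 0.4 rad. A cartridge is out when lifted 60 mm.
- holder: Holder, fixed: dark foot plate 100 x 100 x 10 mm, origin at the centre of its underside. On it an aluminium cage with three rings on the vertical axis through the origin: collar, bore 44, top z 138; guide ring, bore 33, top z 104; sprung brass seat ring, bore 20, top z 71 (mm). Cage height is NOT measured: all cage heights shift together by up to 20 mm up or down each time.
- holder_claw (a point): Nominal place, fixed to the foot (not to the cage), of the claw at the holder's +x: 34 mm from the axis, at the claw's top, 161.5 mm up +-20. The other claw faces it across the axis. Each stands on the collar, 26-41 mm from the axis, 28 mm wide, open to the ear coming clockwise (at +x: from +y), with an end wall behind and a lip 3 mm lower than its roof at the mouth.
- holder_entry (a point): Nominal place, fixed to the foot, of the white dot on the collar, 34 mm from the axis, 60 deg counter-clockwise from the holder's x. Lower the cartridge with its x axis in this direction (either way round, +-15 deg will do), so that the ears pass between the claws; then a 60 deg turn clockwise brings x along the holder's x, ears on the end walls; play +-2.5 deg.
- holder_axis (a point): On the ring axis, on the foot plate, 10 mm above the bench. The shoulder meets the seat ring with the nose tip 50 mm (+-20) above the bench. The seat's spring starts at 3 N and reaches 8.4 N at its hard stop, 9 mm down. Pressed down 7 to 9 mm, the ears turn under the lips; let up, they rise behind them to the roofs, seat at 4 mm. Contact forces adding up to over 35 N break it.
- timer: White bench timer 70 x 66 x 18 mm lying loose on the bench; origin at the centre of its underside. Bystander.
- flask: Flat-sided orange culture flask with blue cap, 30 x 52 x 138 mm, standing loose; origin at the centre of its underside. Bystander.
- bottle: Clear bottle with green cap, 60 mm across, 148 mm tall, standing loose; origin at the centre of its underside. Bystander.
Not all that is in view belongs to the job. What is shaped like the cartridge_blue but purple is not meant.

How it is judged:
On the way, in this order (a step that is already met when the one before it is completed fails the run):
1. the blue cartridge is lifted clear of the rack (height (world z) of cartridge_blue above 0.068 m and angle between cartridge_blue's own z axis and vertical below 0.2 rad), for 0.1 s.
2. it has gone down through the rings and its shoulder presses on the smallest, sprung one, its ears still beside the claws (horizontal distance between cartridge_blue and holder below 0.005 m and contact force between cartridge_blue and holder above 2 N and angle between the x axis of cartridge_blue and the x axis of holder, either way round above 0.6 rad and height (world z) of cartridge_blue below 0.072 m), for 0.1 s.
At the end, for the whole second after the job is handed in: Blue cartridge upright in the holder, let go, at rest, locked: within 5 mm of the ring axis, nose tip below 68 mm, tilt under 0.06 rad, turned within 0.1 rad of the holder's x, held between spring and claws (contact over 5 N in all); the orange one in its place within 15 mm (angle between the x axis of cartridge_blue and the x axis of holder, either way round below 0.1 rad and horizontal distance between cartridge_blue and holder below 0.005 m and angle between cartridge_blue's own z axis and vertical below 0.06 rad and height (world z) of cartridge_blue below 0.068 m and contact force between cartridge_blue and holder above 5 N and linear speed of cartridge_blue below 0.01 m/s and distance of cartridge_orange from where it was at the start of the episode below 0.015 m); the robot touches nothing.
It fails at once if the cartridge is pushed against the holder with more than 35 N in all (contact force between cartridge_blue and holder above 35 N).
It fails at once if the orange cartridge is lifted or knocked out of its place (distance of cartridge_orange from where it was at the start of the episode above 0.02 m).
It fails at once if the blue cartridge is tipped over (angle between cartridge_blue's own z axis and vertical above 0.5 rad).
It fails at once if timer, flask or bottle is knocked away (distance of any of timer, flask, bottle from where it was at the start of the episode above 0.02 m).
It also fails if it takes over 64 s, if anything falls off the work surface, if the arm or the gripper's body presses on something with over 40 N, if the wrist force passes 120 N, or if a joint passes its speed limit or range.

### The arm

A 6-joint arm with a two-finger parallel gripper is mounted at the origin on a cart in front of the work surface, level with it; the furniture and walls round the work are solid. World frame = base frame: x ahead of the robot, y to its left, z up, the work surface at z = 0. Lengths are in m, angles in rad, forces in N, time in s.
With the tool pointing down it reaches from about 0.325 to 0.775 m from the base axis. Payload 5.5 kg.
Tool frame: the origin (TCP) lies midway between the tips of the shut fingers; the grasp point (between the pads) lies 19 mm behind it; z points along the fingers, y is the line along which they close (so a half turn about z gives the same grasp; the last joint's range is limited). The gripper opens to 85 mm and grips with 20 to 120 N. Pads are 22 mm wide; open, the fingers measure 114 mm over their backs; the gripper's body (76 mm by 85 mm) begins 54 mm behind the grasp point. The pads swing forward as they close: fully open they stand 13 mm farther back than shut.
Start: joints at [-1.184, 0.091, 1.231, -0, 1.82, -0.057], TCP at [0.258, -0.542, 0.231] pointing down, gripper open.
Joint ranges: [-2.87, 2.87], [-0.86, 2.18], [0.17, 2.46], [-1.51, 4.65], [0.06, 2.69], [-2.65, 2.65]. Speed limits (rad/s): [2.57, 2.57, 3.01, 3.14, 3.14, 3.14].

### API

Orientations are given as a unit quaternion [w, x, y, z].
In Python, from cell import get_obs, capture, job_done gives the robot as it stands.
- The arm moves only by the tool apply_moves, never from a script. Its argument "moves" is a list that holds one entry, the list of rows, each a list of 7 numbers: the turn, a rotation vector about the tool's x, y, z scaled (see below), then the shift along the tool's x, y, z scaled (see below), then the opening, from 0 (shut) to 1 (fully open). In form: [[[wx, wy, wz, x, y, z, jaw], ...]]. A call has 1 to 10 rows; each row shifts and turns the commanded pose from where the row before left it, along the tool's axes as they then stand; what a row does not reach is not made up. The controller multiplies each number of a shift by 30 cm and each number of a turn by 0.1 rad. A row lasts 1/12 s, in which the tool goes at most 41.7 mm and 7.16 degrees, less where a joint would pass 70% of its speed; a pose out of reach is approached as far as the arm can. A call with a number of a shift or a turn outside -1 to 1 is refused whole. A call with a gripper value outside its range is refused whole. The fingers move at their own pace and stop on an object; the grip force is fixed at half the most. Time passes only in rows, so rows that do not move let the fingers close. It gives the time, the measured TCP pose, the force, the opening and the grip force at its end, in the units of the state.
- get_obs(): the state, without advancing time (a new reading comes with each control period).
- capture(name): name is "side" or "top" or "wrist"; returns a dict with "color" (420x560x3 uint8, red, green, blue), "z_map" (420x560 float32, m along the optical axis (not along the pixel's ray), 0 where there is no reading), "K" (3x3 intrinsics, pixels), "rvec" (rotation vector, rad) and "tvec" (3), from world to camera coordinates, as OpenCV has them. Camera axes: x right, y down, z forward; pixel columns grow to the right and rows downward; lengths in m; the calibration is good to about 2 mm. A picture is of the moment at which its call begins.
- job_done(): hands the job in; it is judged then, once.
The state is a dict: "time_s": time; "qpos": joint angles; "qvel": joint speeds; "joint_efforts": joint torques, N m; "tcp_pos": TCP position; "orientation": TCP orientation; "contact_force": force on the tool from outside, world axes, zero at the start; "ft_torque": the same for the moment, N m; "finger_gap": finger opening in m; "grip_force": force on a finger pad.
Only numpy, scipy, OpenCV 4.12 (cv2) and the standard library are available. Lean on these libraries where they do the work, as an engineer would, in place of code of your own. Each camera call takes 0.05 s, during which the arm holds its last target. There are 200 camera calls.

## Working session

There is one attempt and no reset: what is moved stays moved. The work goes in short steps, Python scripts to look and compute and a tool call to move; the robot and the scene stay as the last step left them, time stands still between calls to the robot, and variables do not carry over. Pictures are saved under pics/ and viewed, at most 10 in all, crops included, and the job is handed in when it is done.

Besides the shell and the picture viewer there is one more tool, called as name([rows], argument=value, ...), one row to a line, values as JSON. apply_moves: Moves the arm, as the interface text tells. Its arguments: {"type":"object","properties":{"moves":{"type":"array","items":{"type":"array","items":{"type":"array","items":{"type":"number"}}}}},"required":["moves"]}

```bash
mkdir -p pics; ls; cat > h.py <<'E'
import numpy as np, cv2
from cell import get_obs, capture, job_done
def cam(n):
    c=capture(n); R=cv2.Rodrigues(np.array(c['rvec'],float))[0]; t=np.array(c['tvec'],float).reshape(3)
    c['R']=R; c['t']=t; return c
def pts(c):
    z=c['z_map']; v,u=np.indices(z.shape); K=c['K']
    P=np.stack([(u-K[0,2])/K[0,0]*z,(v-K[1,2])/K[1,1]*z,z],-1)
    return (P-c['t'])@c['R']
def ray(c,u,v,h):
    d=c['R'].T@(np.linalg.inv(c['K'])@[u,v,1.]); o=-c['R'].T@c['t']
    return o+d*(h-o[2])/d[2]
def save(c,f): cv2.imwrite(f,c['color'][:,:,::-1])
E
python3 - <<'E'
from h import *
o=get_obs(); print({k:np.round(v,3) for k,v in o.items()})
for n in('top','side'):
    c=cam(n); save(c,f'pics/{n}0.png'); np.save(f'/tmp/{n}.npy',c,allow_pickle=True); print(n,-c['R'].T@c['t'],c['K'][0],(c['z_map']>0).mean())
E
```

```text
pics
{'time_s': np.float64(0.0), 'qpos': array([-1.184,  0.092,  1.232,  0.   ,  1.82 , -0.057]), 'qvel': array([ 0.   ,  0.002,  0.   , -0.002,  0.   ,  0.001]), 'joint_efforts': array([-1.0000e-03, -4.5873e+01, -4.1803e+01, -0.0000e+00,  1.2000e-02,
       -0.0000e+00]), 'tcp_pos': array([ 0.258, -0.542,  0.23 ]), 'orientation': array([-0.001,  0.975,  0.22 , -0.   ]), 'contact_force': array([-0.371,  0.539,  0.218]), 'ft_torque': array([-0.007,  0.062, -0.02 ]), 'grip_force': np.float64(0.0), 'finger_gap': np.float64(0.085)}
top [ 0.45536642 -0.03892277  1.18138973] [489.3430935    0.         271.86971901] 0.9959353741496598
side [ 0.81904145 -1.02786083  0.86450867] [533.11725465   0.         288.78113735] 0.9946513605442177
```

View pics/top0.png

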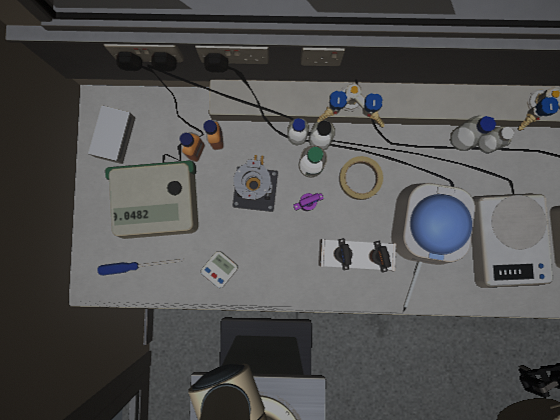

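View pics/side0.png

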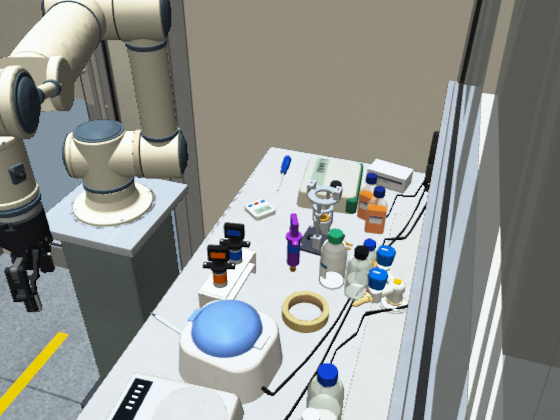

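The top view shows the holder at about px (255,185) and the rack at (357,253). The side view puts the blue cartridge farther off, so it's the left one in the top view at (343,254), with orange at (380,256). I'll measure these next.

```bash
python3 - <<'E'
from h import *
t=np.load('/tmp/top.npy',allow_pickle=True).item(); s=np.load('/tmp/side.npy',allow_pickle=True).item()
im=t['color'][:,:,::-1]
a=cv2.resize(im[148:218,222:292],(560,560),interpolation=cv2.INTER_CUBIC)
b=cv2.resize(s['color'][165:265,280:355,::-1],(420,560),interpolation=cv2.INTER_CUBIC)
cv2.imwrite('pics/hold.png',cv2.resize(np.hstack([a,b[:, :]]),(800,457)))
P=pts(t)
def region(u0,u1,v0,v1,z0,z1,q=P): 
    p=q[v0:v1,u0:u1].reshape(-1,3); return p[(p[:,2]>z0)&(p[:,2]<z1)]
for nm,(u0,u1) in dict(blue=(328,360),orange=(365,398)).items():
    p=region(u0,u1,232,280,.145,.2); r=cv2.minAreaRect((p[:,:2]*1000).astype(np.float32)); print(nm,len(p),r,p.mean(0),np.median(p[:,2]))
    w,v=np.linalg.eigh(np.cov(p[:,:2].T)); print('dir',np.degrees(np.arctan2(v[1,1],v[0,1])))
    p=region(u0,u1,225,285,.10,.135); print(' ears',len(p),cv2.minAreaRect((p[:,:2]*1000).astype(np.float32)))
p=region(315,400,230,280,.05,.075); print('rack',len(p),cv2.minAreaRect((p[:,:2]*1000).astype(np.float32)))
p=region(225,285,155,215,.004,.016); print('foot',len(p),cv2.minAreaRect((p[:,:2]*1000).astype(np.float32)))
p=region(225,285,148,215,.09,.21); h,e=np.histogram(p[:,2],np.arange(.09,.212,.003)); print([(round(x,3),int(n)) for x,n in zip(e,h) if n])
Q=pts(s)
p=region(300,345,175,225,.08,.21,Q);h,e=np.histogram(p[:,2],np.arange(.09,.212,.003)); print([(round(x,3),int(n)) for x,n in zip(e,h) if n])
E
```

```text
blue 167 ((442.4647216796875, -179.26150512695312), (43.852725982666016, 14.750789642333984), 10.086012840270996) [ 0.44248469 -0.17816664  0.16423981] 0.16577630976258492
dir -169.93679984084162
 ears 180 ((443.2742614746094, -179.3123321533203), (66.91028594970703, 35.13862609863281), 2.5473291873931885)
orange 185 ((439.53643798828125, -259.06396484375), (44.086605072021484, 15.931290626525879), 15.532052993774414) [ 0.43947705 -0.25762235  0.16362803] 0.1654786293424746
dir -164.49046585079356
 ears 180 ((438.98419189453125, -258.4515686035156), (35.0496711730957, 65.91867065429688), 86.1748046875)
rack 1304 ((456.25640869140625, -225.75791931152344), (180.55068969726562, 92.16973876953125), 88.13349914550781)
foot 770 ((602.9112548828125, 21.843414306640625), (141.66001892089844, 143.04261779785156), 1.7477525472640991)
[(np.float64(0.108), 1), (np.float64(0.111), 8), (np.float64(0.114), 49), (np.float64(0.117), 74), (np.float64(0.12), 11), (np.float64(0.141), 1), (np.float64(0.144), 8), (np.float64(0.147), 133), (np.float64(0.15), 345), (np.float64(0.153), 121), (np.float64(0.1
[... 218 characters left out ...]
.093), 20), (np.float64(0.096), 13), (np.float64(0.099), 6), (np.float64(0.102), 7), (np.float64(0.105), 6), (np.float64(0.108), 5), (np.float64(0.111), 20), (np.float64(0.114), 35), (np.float64(0.117), 52), (np.float64(0.12), 13), (np.float64(0.123), 7), (np.float64(0.126), 8), (np.float64(0.129), 10), (np.float64(0.132), 7), (np.float64(0.135), 8), (np.float64(0.138), 8), (np.float64(0.141), 6), (np.float64(0.144), 29), (np.float64(0.147), 56), (np.float64(0.15), 190), (np.float64(0.153), 91), (np.float64(0.156), 18), (np.float64(0.159), 14), (np.float64(0.162), 15), (np.float64(0.165), 12), (np.float64(0.168), 21), (np.float64(0.171), 22), (np.float64(0.174), 62), (np.float64(0.177), 20)]
```

View pics/hold.png

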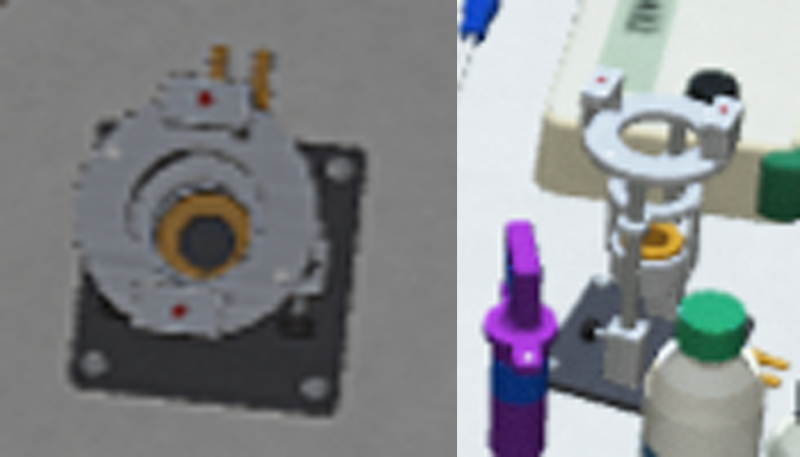

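Heights agree on a cage shift of about +13 mm: collar top .151, guide .117, claws .1745. The red claw dots are in the crop at (205,98) and (179,311), and the entry dots at (112,150) and (281,273). Next I'll refine the dots and check which way the bars and ears run.

```bash
python3 - <<'E'
from h import *
t=np.load('/tmp/top.npy',allow_pickle=True).item(); s=np.load('/tmp/side.npy',allow_pickle=True).item()
im=t['color'].astype(int); 
a=cv2.resize(t['color'][228:282,315:400,::-1],(595,378),interpolation=cv2.INTER_CUBIC)
b=cv2.resize(s['color'][215:315,190:265,::-1],(284,378),interpolation=cv2.INTER_CUBIC)
cv2.imwrite('pics/rack.png',cv2.resize(np.hstack([a,b]),(800,344)))
P=pts(t)
def blobs(c,m,u0,u1,v0,v1,h,w):
    k=np.zeros(m.shape,bool);k[v0:v1,u0:u1]=m[v0:v1,u0:u1]
    n,l,st,ce=cv2.connectedComponentsWithStats(k.astype(np.uint8),connectivity=8)
    out=[]
    for i in range(1,n):
        vv,uu=np.nonzero(l==i); ww=w[vv,uu]; u=(uu*ww).sum()/ww.sum(); v=(vv*ww).sum()/ww.sum()
        X=ray(c,u,v,h); print(len(vv),round(u,1),round(v,1),np.round(X*1000,1)); out.append(X)
    return out
red=im[...,0]-im[...,1:].max(-1)
print('red'); r=blobs(t,(red>40)&(P[...,2]>.16),230,280,150,215,.1745,np.maximum(red,0))
if len(r)==2:
    d=r[0]-r[1]; print('mid',(r[0]+r[1])/2,'len',np.hypot(*d[:2]),'ang',np.degrees(np.arctan2(d[1],d[0])))
br=im.min(-1)
print('white'); w=blobs(t,(br>195)&(abs(P[...,2]-.151)<.006),230,280,150,215,.151,np.maximum(br-170,0))
# brass ring
br=(im[...,0]-im[...,2]>50); P2=P[165:200,235:275]; k=br[165:200,235:275]
vv,uu=np.nonzero(k&(P2[...,2]>.05)&(P2[...,2]<.1)); print('brass z',np.median(P2[vv,uu,2])); 
(cx,cy),(A,B),an=cv2.fitEllipse(cv2.convexHull(np.stack([uu+235,vv+165],1).astype(np.float32))); print('brass c',ray(t,cx,cy,.084),A,B)
# side red
ims=s['color'].astype(int); red=ims[...,0]-ims[...,1:].max(-1);Q=pts(s)
print('side red'); r=blobs(s,(red>40)&(Q[...,2]>.155),295,350,165,230,.1745,np.maximum(red,0))
if len(r)==2: d=r[0]-r[1]; print('mid',(r[0]+r[1])/2,'len',np.hypot(*d[:2]),'ang',np.degrees(np.arctan2(d[1],d[0])))
# bar tops in both views
for c,q,box in((t,P,(328,360,232,280)),(s,Q,(218,252,215,250))):
    u0,u1,v0,v1=box; p=q[v0:v1,u0:u1].reshape(-1,3); p=p[p[:,2]>.161]; print('bar top',len(p),cv2.minAreaRect((p[:,:2]*1000).astype(np.float32)),p.max(0))
    p=q[v0:v1,u0:u1].reshape(-1,3)
    p=p[(p[:,2]>.108)&(p[:,2]<.124)]; print('ears',len(p),cv2.minAreaRect((p[:,:2]*1000).astype(np.float32)))
E
```

```text
red
2 253.0 162.5 [627.9  17.4 174.5]
1 249.0 195.0 [559.8  23.8 174.5]
mid [0.59386191 0.02059606 0.1745    ] len 0.06834171708456026 ang -5.428721391596038
white
brass z 0.08425272223064242
brass c [0.59577933 0.02152165 0.084     ] 11.942805290222168 13.801187515258789
side red
1 311.0 182.0 [560.5  23.7 174.5]
1 338.0 188.0 [628.   19.5 174.5]
mid [0.59427719 0.02162382 0.1745    ] len 0.06763939783625778 ang 176.4431225175235
bar top 149 ((438.1034851074219, -113.93440246582031), (43.434532165527344, 147.69041442871094), 3.427987575531006) [ 0.463607   -0.03892277  1.18138973]
ears 173 ((443.2742614746094, -179.3123321533203), (66.91028594970703, 35.13862609863281), 2.5473291873931885)
bar top 172 ((615.0463256835938, -607.2168579101562), (52.616153717041016, 933.5164184570312), 22.645524978637695) [ 0.81904145 -0.17536585  0.86450867]
ears 217 ((445.0769958496094, -188.47740173339844), (67.39195251464844, 31.783245086669922), 1.6996015310287476)
```

View pics/rack.png

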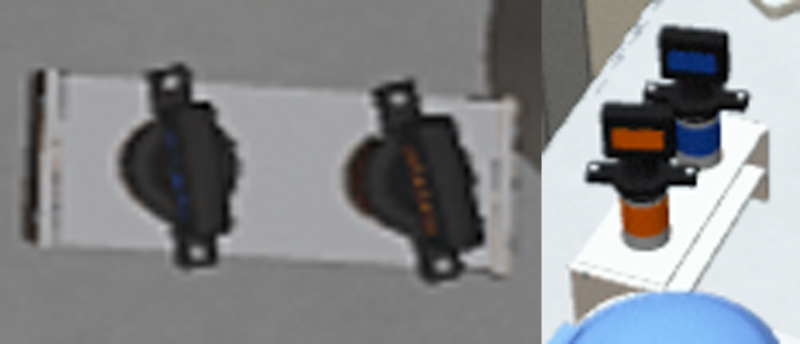

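The bars run about 10° from world x. The holder axis is at about (.594, .021), with its x at about −5.5°. Now moving above the blue cartridge.

apply_moves([
  [[0,0,0,0.107,-0.083,0,0.5],[0,0,0,0.107,-0.083,0,0.5],[0,0,0,0.107,-0.083,0,0.5],[0,0,0,0.107,-0.083,0,0.5],[0,0,0,0.107,-0.083,0,0.5],[0,0,0,0.107,-0.083,0,0.5],[0,0,0,0.107,-0.083,0,0.5],[0,0,0,0.107,-0.083,0,0.5],[0,0,0,0.107,-0.083,0,0.5],[0,0,0,0.107,-0.083,0,0.5]],
])

```text
time_s: 0.93
tcp_pos: [0.4409, -0.1772, 0.231]
orientation: [-0.0, 0.976, 0.22, -0.0]
contact_force: [-0.2, -0.6, -0.1]
finger_gap: 0.0427
grip_force: 0.0
```

apply_moves([
  [[0,0,0.9,0,0,0,0.5],[0,0,0.9,0,0,0,0.5],[0,0,0.9,0,0,0,0.5],[0,0,0,0,0,0,0.5],[0,0,0,0,0,0,0.5]],
])

```text
time_s: 1.35
tcp_pos: [0.4405, -0.1791, 0.2309]
orientation: [-0.0, 0.996, 0.088, -0.0]
contact_force: [-0.0, -0.9, -0.2]
finger_gap: 0.0427
grip_force: 0.0
```

```bash
cat >> h.py <<'E'
from scipy.spatial.transform import Rotation as Ro
def to(x,y,z=None,yaw=None):
    o=get_obs(); q=o['orientation']; R=Ro.from_quat([q[1],q[2],q[3],q[0]]).as_matrix(); p=o['tcp_pos']
    y0=np.arctan2(R[1,0],R[0,0]); d=np.array([x,y,p[2] if z is None else z])-p
    print('t',round(float(o['time_s']),2),'tcp',np.round(p,4),'yaw',round(np.degrees(y0),2),'tilt z',np.round(R[:,2],4),'gap',np.round(o['finger_gap'],4),'F',np.round(o['contact_force'],2),'T',np.round(o['ft_torque'],2))
    print(' world d',np.round(d,4),'tool shift/0.3',np.round(R.T@d/.3,4), 'turn z/0.1',None if yaw is None else round(-(np.radians(yaw)-y0)/.1,3), 'q6',round(float(o['qpos'][5]),3))
E
python3 -c "
from h import *
to(.4425,-.1795,.133,10)"
```

```text
t 1.35 tcp [ 0.4405 -0.1791  0.2309] yaw 10.12 tilt z [-6.e-04  3.e-04 -1.e+00] gap 0.0427 F [-0.02 -0.93 -0.23] T [ 0.02  0.01 -0.  ]
 world d [ 0.002  -0.0004 -0.0979] tool shift/0.3 [0.0064 0.0027 0.3264] turn z/0.1 0.02 q6 0.937
```

apply_moves([
  [[0,0,0,0.006,0.003,0.06,0.5],[0,0,0,0,0,0.06,0.5],[0,0,0,0,0,0.06,0.5],[0,0,0,0,0,0.06,0.5],[0,0,0,0,0,0.05,0.5],[0,0,0,0,0,0.036,0.5],[0,0,0,0,0,0,0.5],[0,0,0,0,0,0,0.5]],
])

```text
time_s: 2.02
tcp_pos: [0.4422, -0.1798, 0.1332]
orientation: [-0.0, 0.996, 0.087, -0.0]
contact_force: [0.9, 0.4, -0.5]
finger_gap: 0.0425
grip_force: 0.0
```

apply_moves([
  [[0,0,0,0,0,0,0],[0,0,0,0,0,0,0],[0,0,0,0,0,0,0],[0,0,0,0,0,0,0],[0,0,0,0,0,0,0],[0,0,0,0,0,0,0]],
])

```text
time_s: 2.52
tcp_pos: [0.4432, -0.1805, 0.1348]
orientation: [0.001, 0.996, 0.087, 0.001]
contact_force: [0.0, -3.7, 5.9]
finger_gap: 0.0133
grip_force: 61.5
```

```bash
python3 -c "
from h import *
to(.4425,-.1795,.133,10)"
```

```text
t 2.52 tcp [ 0.4432 -0.1805  0.1348] yaw 9.95 tilt z [ 0.0024 -0.0021 -1.    ] gap 0.0133 F [ 0.04 -3.68  5.86] T [-0.91 -0.2  -0.02]
 world d [-0.0007  0.001  -0.0018] tool shift/0.3 [-0.0016 -0.0037  0.0061] turn z/0.1 -0.01 q6 0.94
```

apply_moves([
  [[0,0,0,0,0,-0.03,0],[0,0,0,0,0,-0.05,0],[0,0,0,0,0,-0.07,0],[0,0,0,0,0,-0.07,0],[0,0,0,0,0,-0.08,0],[0,0,0,0,0,-0.1,0],[0,0,0,0,0,-0.1,0],[0,0,0,0,0,-0.1,0],[0,0,0,0,0,-0.05,0],[0,0,0,0,0,0,0]],
])

```text
time_s: 3.35
tcp_pos: [0.4429, -0.1794, 0.3327]
orientation: [0.001, 0.996, 0.087, 0.002]
contact_force: [-0.1, 0.4, -1.0]
finger_gap: 0.0131
grip_force: 62.1
```

apply_moves([
  [[0,0,-0.9,0,0,0,0],[0,0,-0.9,0,0,0,0],[0,0,-0.9,0,0,0,0],[0,0,-0.9,0,0,0,0],[0,0,-0.9,0,0,0,0],[0,0,-0.9,0,0,0,0],[0,0,-0.9,0,0,0,0],[0,0,-0.9,0,0,0,0],[0,0,-0.6,0,0,0,0],[0,0,0,0,0,0,0]],
])

```text
time_s: 4.18
tcp_pos: [0.4422, -0.1792, 0.3263]
orientation: [-0.002, 0.888, 0.46, -0.001]
contact_force: [0.1, -0.5, -1.0]
finger_gap: 0.0132
grip_force: 62.0
```

```bash
python3 -c "
from h import *
to(.594,.021,None,54.5)"
```

```text
t 4.18 tcp [ 0.4422 -0.1792  0.3263] yaw 54.8 tilt z [-0.0034  0.0025 -1.    ] gap 0.0132 F [ 0.06 -0.49 -1.04] T [-0.01 -0.03 -0.02]
 world d [0.1518 0.2002 0.    ] tool shift/0.3 [ 8.37e-01  2.89e-02 -1.00e-04] turn z/0.1 0.052 q6 0.158
```

apply_moves([
  [[0,0,0,0.09,0.003,0,0],[0,0,0,0.11,0.003,0,0],[0,0,0,0.11,0.003,0,0],[0,0,0,0.11,0.003,0,0],[0,0,0,0.11,0.003,0,0],[0,0,0,0.11,0.003,0,0],[0,0,0,0.1,0.003,0,0],[0,0,0,0.07,0.003,0,0],[0,0,0,0.027,0.003,0,0],[0,0,0,0,0,0,0]],
])

```text
time_s: 5.02
tcp_pos: [0.5948, 0.022, 0.3261]
orientation: [-0.001, 0.888, 0.46, -0.002]
contact_force: [0.1, -0.6, -0.6]
finger_gap: 0.013
grip_force: 61.9
```

```bash
python3 - <<'E'
from h import *
to(.594,.021,None,54.5)
c=cam('side'); np.save('/tmp/side2.npy',c,allow_pickle=True)
w=cam('wrist'); 
a=cv2.resize(c['color'][60:260,250:400,::-1],(420,560)); b=w['color'][:,:,::-1]; b=cv2.resize(b,(560,420)); b=np.vstack([b,np.zeros((140,560,3),np.uint8)])
cv2.imwrite('pics/over.png',cv2.resize(np.hstack([a,b]),(800,457)))
Q=pts(c);im=c['color'].astype(int)
m=(im[...,2]-im[...,0]>60)&(Q[...,2]>.2)&(Q[...,2]<.36)
m[:,:270]=0;m[:,370:]=0
p=Q[m]; print(len(p),p.min(0),p.max(0),np.median(p,0))
E
```

```text
t 5.02 tcp [0.5948 0.022  0.3261] yaw 54.71 tilt z [-4.e-03  6.e-04 -1.e+00] gap 0.013 F [ 0.1  -0.58 -0.62] T [-0.04 -0.02 -0.01]
 world d [-0.0008 -0.001   0.    ] tool shift/0.3 [-0.0042 -0.0003  0.    ] turn z/0.1 0.037 q6 0.596
120 [0.58388791 0.00269101 0.26708264] [0.61066242 0.02136368 0.34736682] [0.59825795 0.00800593 0.2813216 ]
```

View pics/over.png

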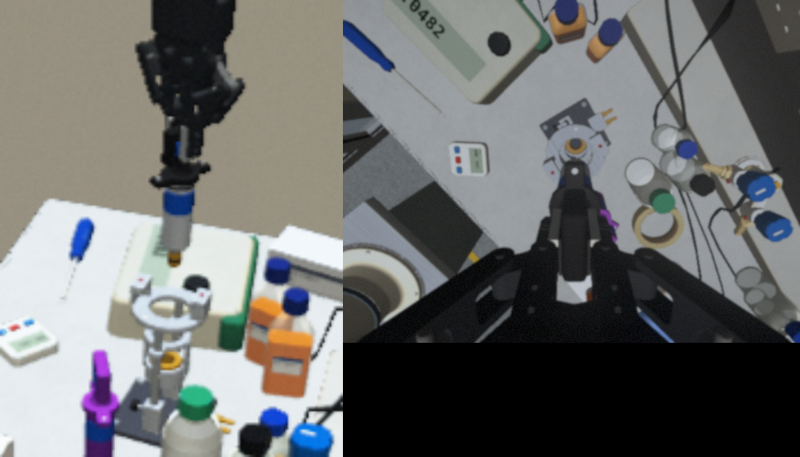

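The side view shows the cartridge hanging upright above the cage, body at about px (178,225) with the collar at (172,310). I'll compare its axis with the collar's in this one camera.

```bash
python3 - <<'E'
from h import *
from scipy.optimize import least_squares
c=np.load('/tmp/side2.npy',allow_pickle=True).item(); Q=pts(c); Q0=pts(np.load('/tmp/side.npy',allow_pickle=True).item())
t=np.load('/tmp/top.npy',allow_pickle=True).item(); T=pts(t)
near=lambda q,z0,z1,r: q[(q[...,2]>z0)&(q[...,2]<z1)&(np.hypot(q[...,0]-.594,q[...,1]-.021)<r)]
for z0,z1 in((.232,.255),(.255,.28),(.28,.3),(.232,.3)):
    p=near(Q,z0,z1,.03); f=least_squares(lambda a:np.hypot(p[:,0]-a[0],p[:,1]-a[1])-.015,[.594,.021],loss='soft_l1',f_scale=.002)
    print('body',z0,len(p),np.round(f.x*1000,1),'rms',np.sqrt(np.mean(f.fun**2))*1000)
    # image centre column at mid height rows
# collar annulus: inner r 22, outer? fit: centre from boundary of top face
for nm,q in(('side',Q0),('top',T)):
    p=near(q,.146,.156,.06); hull=cv2.convexHull((p[:,:2]*1000).astype(np.float32)); (x,y),r=cv2.minEnclosingCircle(hull); 
    f=least_squares(lambda a:np.hypot(hull[:,0,0]-a[0],hull[:,0,1]-a[1])-a[2],[594,21,40],loss='soft_l1'); print(nm,'collar outer',len(p),np.round(f.x,1), np.round([x,y,r],1))
    i=p[np.hypot(p[:,0]-.594,p[:,1]-.021)<.032]*1000; ang=np.round(np.arctan2(i[:,1]-21,i[:,0]-594)/.35)
    e=np.array([i[ang==k][np.argmin(np.hypot(*(i[ang==k][:,:2]-[594,21]).T))] for k in np.unique(ang)])
    f=least_squares(lambda a:np.hypot(e[:,0]-a[0],e[:,1]-a[1])-a[2],[594,21,22],loss='soft_l1'); print(nm,'bore',len(e),np.round(f.x,1))
E
```

```text
body 0.232 114 [595.1  21.3] rms 1.579388734918553
body 0.255 125 [595.1  21.1] rms 1.7306522824871484
body 0.28 104 [595.3  21.4] rms 1.394074630423533
body 0.232 343 [595.2  21.3] rms 1.5867819394338312
side collar outer 354 [595.4  15.9  40.2] [595.3  17.1  43. ]
side bore 18 [594.3  16.2  21.2]
top collar outer 606 [593.   21.   39.6] [591.7  21.7  41.2]
top bore 19 [593.   21.1  22.2]
```

apply_moves([
  [[0,0,0,-0.003,0.001,0.04,0],[0,0,0,0,0,0.05,0],[0,0,0,0,0,0.05,0],[0,0,0,0,0,0.05,0],[0,0,0,0,0,0.05,0],[0,0,0,0,0,0.05,0],[0,0,0,0,0,0.03,0],[0,0,0,0,0,0,0]],
])

```text
time_s: 5.78
tcp_pos: [0.5928, 0.0183, 0.2301]
orientation: [-0.001, 0.889, 0.458, -0.002]
contact_force: [0.6, 0.1, -2.3]
finger_gap: 0.0131
grip_force: 61.9
```

```bash
python3 - <<'E'
from h import *
to(.594,.0215,.219,54.5)
c=cam('side'); s=np.load('/tmp/side.npy',allow_pickle=True).item()
# subpixel red dots, weights in 5x5 window
for n,uv,d in(('side',[(311,182),(338,188)],s),('top',[(253,162.5),(249,195)],np.load('/tmp/top.npy',allow_pickle=True).item())):
    im=d['color'].astype(float); r=im[...,0]-im[...,1:].mean(-1); X=[]
    for u,v in uv:
        u=int(u);v=int(v);k=np.clip(r[v-3:v+5,u-3:u+4]-12,0,None);vv,uu=np.indices(k.shape); X.append(ray(d,u-3+(uu*k).sum()/k.sum(),v-3+(vv*k).sum()/k.sum(),.1745)*1000)
    X=np.array(X);D=X[1]-X[0];print(n,np.round(X,1).tolist(),'mid',X.mean(0),'len',np.hypot(*D[:2]),'ang',np.degrees(np.arctan(D[1]/D[0])))
cv2.imwrite('pics/low.png',cv2.resize(c['color'][100:250,250:390,::-1],(560,600),interpolation=cv2.INTER_CUBIC))
E
```

```text
t 5.78 tcp [0.5928 0.0183 0.2301] yaw 54.54 tilt z [-4.e-03 -1.e-04 -1.e+00] gap 0.0131 F [ 0.64  0.07 -2.27] T [-0.03 -0.    0.03]
 world d [ 0.0012  0.0032 -0.0111] tool shift/0.3 [ 0.0111 -0.0029  0.0369] turn z/0.1 0.006 q6 0.593
side [[560.7, 23.8, 174.5], [628.5, 17.5, 174.5]] mid [594.60775886  20.66771491 174.5       ] len 68.05944334579905 ang -5.267512885568609
top [[629.9, 16.4, 174.5], [559.4, 23.9, 174.5]] mid [594.64725042  20.16103602 174.5       ] len 70.93784945752337 ang -6.034883019368081
```

View pics/low.png

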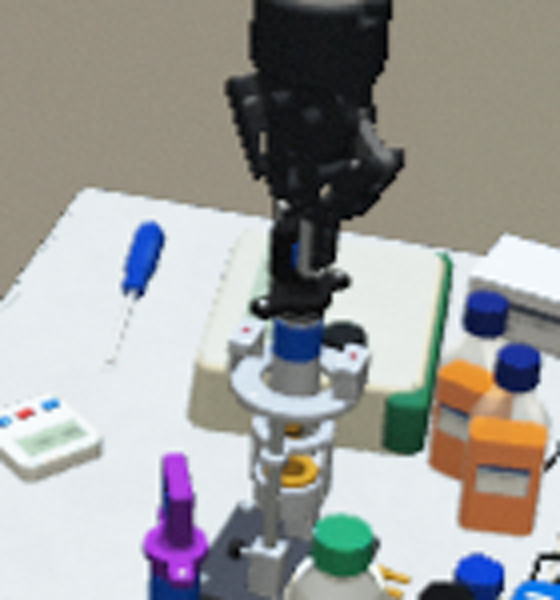

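The nose is inside the collar. I'll re-centre on TCP (.5942, .0212).

apply_moves([
  [[0,0,0,0.01,-0.002,0,0],[0,0,0,0,0,0,0],[0,0,0,0,0,0,0],[0,0,0,0,0,0,0]],
])

```text
time_s: 6.17
tcp_pos: [0.5957, 0.0223, 0.2335]
orientation: [0.0, 0.888, 0.459, 0.001]
contact_force: [0.3, -0.4, -1.8]
finger_gap: 0.013
grip_force: 61.9
```

```bash
python3 -c "
from h import *
to(.5942,.0212,.209,54.5)"
```

```text
t 6.17 tcp [0.5957 0.0223 0.2335] yaw 54.66 tilt z [ 1.5e-03 -1.0e-04 -1.0e+00] gap 0.013 F [ 0.33 -0.41 -1.83] T [-0.01  0.   -0.03]
 world d [-0.0015 -0.0011 -0.0245] tool shift/0.3 [-0.006  -0.0021  0.0817] turn z/0.1 0.027 q6 0.597
```

apply_moves([
  [[0,0,0,-0.005,-0.002,0,0],[0,0,0,0,0,0,0],[0,0,0,0,0,0,0],[0,0,0,0,0,0,0],[0,0,0,0,0,0,0],[0,0,0,0,0,0,0]],
])

```text
time_s: 6.67
tcp_pos: [0.594, 0.0214, 0.2325]
orientation: [-0.0, 0.888, 0.459, -0.0]
contact_force: [-1.1, -0.2, -1.8]
finger_gap: 0.0132
grip_force: 61.9
```

```bash
python3 -c "
from h import *
to(.5942,.0212,.209,54.5)"
```

```text
t 6.67 tcp [0.594  0.0214 0.2325] yaw 54.65 tilt z [-0.  0. -1.] gap 0.0132 F [-1.1  -0.25 -1.76] T [-0.1   0.01 -0.01]
 world d [ 0.0002 -0.0002 -0.0235] tool shift/0.3 [-0.0002  0.0008  0.0782] turn z/0.1 0.026 q6 0.596
```

apply_moves([
  [[0,0,0,0,0,0.012,0],[0,0,0,0,0,0.012,0],[0,0,0,0,0,0.012,0],[0,0,0,0,0,0.012,0],[0,0,0,0,0,0.012,0],[0,0,0,0,0,0.01,0],[0,0,0,0,0,0.01,0],[0,0,0,0,0,0,0],[0,0,0,0,0,0,0]],
])

```text
time_s: 7.42
tcp_pos: [0.5939, 0.0209, 0.2075]
orientation: [0.0, 0.889, 0.459, -0.001]
contact_force: [1.3, -2.7, -3.1]
finger_gap: 0.0132
grip_force: 61.6
```

```bash
python3 -c "
from h import *
to(.5942,.0212,.2,54.5)"
```

```text
t 7.42 tcp [0.5939 0.0209 0.2075] yaw 54.62 tilt z [-1.2e-03 -7.0e-04 -1.0e+00] gap 0.0132 F [ 1.33 -2.73 -3.13] T [-0.59 -0.14 -0.07]
 world d [ 0.0003  0.0003 -0.0075] tool shift/0.3 [0.0013 0.0002 0.0249] turn z/0.1 0.021 q6 0.596
```

The body is in the guide ring with a light side force of about 3 N. I'll ease −y slightly and continue.

apply_moves([
  [[0,0,0,-0.0015,0.003,0,0],[0,0,0,0,0,0.01,0],[0,0,0,0,0,0.01,0],[0,0,0,0,0,0.01,0],[0,0,0,0,0,0.01,0],[0,0,0,0,0,0,0],[0,0,0,0,0,0,0]],
])

```text
time_s: 8.0
tcp_pos: [0.5943, 0.0206, 0.1958]
orientation: [-0.0, 0.888, 0.459, -0.0]
contact_force: [-1.3, -0.7, -2.7]
finger_gap: 0.0129
grip_force: 61.8
```

```bash
python3 -c "
from h import *
to(.5942,.0212,.187,54.5)"
```

```text
t 8.0 tcp [0.5943 0.0206 0.1958] yaw 54.66 tilt z [-1.e-03  2.e-04 -1.e+00] gap 0.0129 F [-1.26 -0.67 -2.66] T [-0.31  0.09  0.01]
 world d [-0.0001  0.0006 -0.0088] tool shift/0.3 [ 0.0015 -0.0014  0.0294] turn z/0.1 0.027 q6 0.594
```

apply_moves([
  [[0,0,0,0,0,0.008,0],[0,0,0,0,0,0.008,0],[0,0,0,0,0,0.006,0],[0,0,0,0,0,0,0],[0,0,0,0,0,0,0]],
])

```text
time_s: 8.42
tcp_pos: [0.5945, 0.0205, 0.1895]
orientation: [-0.0, 0.888, 0.459, -0.0]
contact_force: [-1.0, -1.9, -2.2]
finger_gap: 0.013
grip_force: 61.9
```

apply_moves([
  [[0,0,0,0,0,0.005,0],[0,0,0,0,0,0.005,0],[0,0,0,0,0,0,0],[0,0,0,0,0,0,0],[0,0,0,0,0,0,0]],
])

```text
time_s: 8.83
tcp_pos: [0.5946, 0.0205, 0.1874]
orientation: [0.0, 0.888, 0.459, 0.0]
contact_force: [-1.5, -1.6, 2.6]
finger_gap: 0.013
grip_force: 62.8
```

```bash
python3 -c "
from h import *
to(.5942,.0212,.187,54.5)"
```

```text
t 8.83 tcp [0.5946 0.0205 0.1874] yaw 54.65 tilt z [ 7.e-04 -0.e+00 -1.e+00] gap 0.013 F [-1.47 -1.64  2.65] T [-0.37  0.31 -0.01]
 world d [-0.0004  0.0007 -0.0004] tool shift/0.3 [ 0.0013 -0.0025  0.0013] turn z/0.1 0.026 q6 0.594
```

Seat contact shows at TCP z of about .188, with Fz up about 4.8 N. Now pressing down against the spring.

apply_moves([
  [[0,0,0,0.001,-0.001,0.004,0],[0,0,0,0,0,0.004,0],[0,0,0,0,0,0.004,0],[0,0,0,0,0,0.004,0],[0,0,0,0,0,0,0],[0,0,0,0,0,0,0],[0,0,0,0,0,0,0]],
])

```text
time_s: 9.42
tcp_pos: [0.5946, 0.0206, 0.1828]
orientation: [0.001, 0.888, 0.459, 0.0]
contact_force: [-1.9, -1.7, 5.3]
finger_gap: 0.013
grip_force: 63.1
```

```bash
python3 -c "
from h import *
to(.5942,.0212,.180,54.5)"
```

```text
t 9.42 tcp [0.5946 0.0206 0.1828] yaw 54.63 tilt z [ 1.1e-03 -6.0e-04 -1.0e+00] gap 0.013 F [-1.95 -1.71  5.26] T [-0.63  0.42  0.02]
 world d [-0.0004  0.0006 -0.0028] tool shift/0.3 [ 0.0009 -0.0024  0.0095] turn z/0.1 0.023 q6 0.595
```

apply_moves([
  [[0,0,0,0,0,0.004,0],[0,0,0,0,0,0,0],[0,0,0,0,0,0,0],[0,0,0,0,0,0,0]],
])

```text
time_s: 9.75
tcp_pos: [0.5947, 0.0206, 0.1819]
orientation: [0.001, 0.889, 0.459, 0.0]
contact_force: [-2.1, -2.8, 5.6]
finger_gap: 0.013
grip_force: 63.3
```

apply_moves([
  [[0,0,0,0,0,0.003,0],[0,0,0,0,0,0,0],[0,0,0,0,0,0,0],[0,0,0,0,0,0,0]],
])

```text
time_s: 10.08
tcp_pos: [0.5947, 0.0206, 0.1812]
orientation: [0.001, 0.888, 0.459, 0.001]
contact_force: [-1.4, -3.0, 6.4]
finger_gap: 0.0134
grip_force: 63.5
```

```bash
python3 -c "
from h import *
to(.5942,.0212,.180,54.5)"
```

```text
t 10.08 tcp [0.5947 0.0206 0.1812] yaw 54.63 tilt z [ 1.6e-03 -7.0e-04 -1.0e+00] gap 0.0134 F [-1.43 -3.03  6.41] T [-0.6   0.51 -0.01]
 world d [-0.0005  0.0006 -0.0012] tool shift/0.3 [ 0.0009 -0.0025  0.0039] turn z/0.1 0.023 q6 0.595
```

apply_moves([
  [[0,0,0,0,0,0.003,0],[0,0,0,0,0,0,0],[0,0,0,0,0,0,0],[0,0,0,0,0,0,0]],
])

```text
time_s: 10.42
tcp_pos: [0.5947, 0.0206, 0.1805]
orientation: [0.001, 0.889, 0.459, 0.001]
contact_force: [-2.2, -2.6, 7.4]
finger_gap: 0.0131
grip_force: 63.5
```

apply_moves([
  [[0,0,0,0,0,0.003,0],[0,0,0,0,0,0,0],[0,0,0,0,0,0,0],[0,0,0,0,0,0,0]],
])

```text
time_s: 10.75
tcp_pos: [0.5947, 0.0205, 0.1797]
orientation: [0.001, 0.888, 0.459, 0.001]
contact_force: [-2.2, -2.7, 8.1]
finger_gap: 0.0135
grip_force: 63.6
```

apply_moves([
  [[0,0,0,0,0,0.002,0],[0,0,0,0,0,0,0],[0,0,0,0,0,0,0],[0,0,0,0,0,0,0]],
])

```text
time_s: 11.08
tcp_pos: [0.5947, 0.0206, 0.1795]
orientation: [0.001, 0.888, 0.459, 0.001]
contact_force: [-2.9, -3.1, 9.2]
finger_gap: 0.0132
grip_force: 63.8
```

apply_moves([
  [[0,0,0,0,0,0.002,0],[0,0,0,0,0,0,0],[0,0,0,0,0,0,0],[0,0,0,0,0,0,0]],
])

```text
time_s: 11.42
tcp_pos: [0.5948, 0.0206, 0.1794]
orientation: [0.001, 0.888, 0.459, 0.001]
contact_force: [-3.5, -2.9, 10.4]
finger_gap: 0.0129
grip_force: 64.1
```

Hard stop felt at TCP z of .1795. I'll back off about 0.8 mm, then turn clockwise in stages.

apply_moves([
  [[0,0,0,-0.0015,0,-0.0055,0],[0,0,0,0,0,0,0],[0,0,0,0,0,0,0],[0,0,0,0,0,0,0]],
])

```text
time_s: 11.75
tcp_pos: [0.5946, 0.0204, 0.18]
orientation: [0.001, 0.888, 0.459, 0.001]
contact_force: [-1.9, -2.2, 6.8]
finger_gap: 0.0129
grip_force: 63.2
```

apply_moves([
  [[0,0,0.6,0,0,0,0],[0,0,0.7,0,0,0,0],[0,0,0.7,0,0,0,0],[0,0,0.7,0,0,0,0],[0,0,0.7,0,0,0,0],[0,0,0.6,0,0,0,0],[0,0,0,0,0,0,0],[0,0,0,0,0,0,0],[0,0,0,0,0,0,0]],
])

```text
time_s: 12.5
tcp_pos: [0.5944, 0.0199, 0.1796]
orientation: [0.001, 0.962, 0.273, 0.0]
contact_force: [-1.2, -3.8, 5.6]
finger_gap: 0.0127
grip_force: 63.0
```

```bash
python3 -c "
from h import *
to(.5945,.0204,.1803,-5.7)"
```

```text
t 12.5 tcp [0.5944 0.0199 0.1796] yaw 31.7 tilt z [ 0.0013 -0.0012 -1.    ] gap 0.0127 F [-1.19 -3.83  5.58] T [-0.86  0.54  0.05]
 world d [0.0001 0.0005 0.0007] tool shift/0.3 [ 0.0012 -0.0011 -0.0024] turn z/0.1 6.527 q6 0.994
```

apply_moves([
  [[0,0,0.3,-0.001,0.0012,-0.001,0],[0,0,0.5,0,0,0,0],[0,0,0.5,0,0,0,0],[0,0,0.5,0,0,0,0],[0,0,0,0,0,0,0],[0,0,0,0,0,0,0]],
])

```text
time_s: 13.0
tcp_pos: [0.5944, 0.0198, 0.1799]
orientation: [0.0, 0.983, 0.186, 0.001]
contact_force: [-1.9, -2.3, 5.8]
finger_gap: 0.0131
grip_force: 63.0
```

```bash
python3 -c "
from h import *
to(.5945,.0204,.1803,-5.7)"
```

```text
t 13.0 tcp [0.5944 0.0198 0.1799] yaw 21.39 tilt z [ 1.5e-03 -7.0e-04 -1.0e+00] gap 0.0131 F [-1.91 -2.27  5.84] T [-0.67  0.43 -0.01]
 world d [0.0001 0.0006 0.0004] tool shift/0.3 [ 0.0011 -0.0019 -0.0014] turn z/0.1 4.728 q6 1.174
```

No obstruction and no moment about z, so I'll keep turning, slower near the end.

apply_moves([
  [[0,0,0.5,0,0,0,0],[0,0,0.5,0,0,0,0],[0,0,0.5,0,0,0,0],[0,0,0.5,0,0,0,0],[0,0,0.5,0,0,0,0],[0,0,0.5,0,0,0,0],[0,0,0.5,0,0,0,0],[0,0,0,0,0,0,0],[0,0,0,0,0,0,0]],
])

```text
time_s: 13.75
tcp_pos: [0.5945, 0.0198, 0.1799]
orientation: [0.0, 1.0, 0.012, 0.001]
contact_force: [-1.1, -1.7, 5.7]
finger_gap: 0.0128
grip_force: 63.0
```

```bash
python3 -c "
from h import *
to(.5945,.0204,.1803,-5.7)"
```

```text
t 13.75 tcp [0.5945 0.0198 0.1799] yaw 1.34 tilt z [ 1.9e-03 -7.0e-04 -1.0e+00] gap 0.0128 F [-1.14 -1.69  5.72] T [-0.68  0.24  0.06]
 world d [-0.      0.0006  0.0004] tool shift/0.3 [-0.     -0.0021 -0.0012] turn z/0.1 1.228 q6 1.524
```

apply_moves([
  [[0,0,0.3,0,0,0,0],[0,0,0.3,0,0,0,0],[0,0,0.3,0,0,0,0],[0,0,0,0,0,0,0],[0,0,0,0,0,0,0]],
])

```text
time_s: 14.17
tcp_pos: [0.5945, 0.0198, 0.18]
orientation: [0.0, 0.999, -0.033, 0.001]
contact_force: [-1.5, -1.6, 6.3]
finger_gap: 0.0129
grip_force: 63.0
```

```bash
python3 -c "
from h import *
to(.5945,.0204,.1803,-5.7)"
```

```text
t 14.17 tcp [0.5945 0.0198 0.18  ] yaw -3.81 tilt z [ 2.e-03 -7.e-04 -1.e+00] gap 0.0129 F [-1.49 -1.58  6.29] T [-0.72  0.27  0.08]
 world d [-0.      0.0006  0.0003] tool shift/0.3 [-0.0003 -0.0021 -0.0011] turn z/0.1 0.329 q6 1.614
```

apply_moves([
  [[0,0,0.2,0,0,0,0],[0,0,0.2,0,0,0,0],[0,0,0,0,0,0,0],[0,0,0,0,0,0,0]],
])

```text
time_s: 14.5
tcp_pos: [0.5946, 0.0198, 0.18]
orientation: [0.0, 0.999, -0.053, 0.001]
contact_force: [-1.1, -2.2, 5.8]
finger_gap: 0.0131
grip_force: 63.0
```

```bash
python3 -c "
from h import *
to(.5945,.0204,.1803,-5.7)"
```

```text
t 14.5 tcp [0.5946 0.0198 0.18  ] yaw -6.1 tilt z [ 2.e-03 -6.e-04 -1.e+00] gap 0.0131 F [-1.15 -2.24  5.82] T [-0.7   0.28  0.08]
 world d [-0.0001  0.0006  0.0003] tool shift/0.3 [-0.0004 -0.0021 -0.001 ] turn z/0.1 -0.07 q6 1.654
```

Not stopped yet, so I'll feel a bit further, up to about 3°.

apply_moves([
  [[0,0,0.2,0,0,0,0],[0,0,0.1,0,0,0,0],[0,0,0,0,0,0,0],[0,0,0,0,0,0,0]],
])

```text
time_s: 14.83
tcp_pos: [0.5944, 0.0192, 0.18]
orientation: [0.001, 0.998, -0.068, 0.001]
contact_force: [-3.1, -5.2, 5.2]
finger_gap: 0.0131
grip_force: 63.2
```

```bash
python3 -c "
from h import *
to(.5945,.0204,.1803,-5.7)"
```

```text
t 14.83 tcp [0.5944 0.0192 0.18  ] yaw -7.82 tilt z [ 0.0016 -0.0014 -1.    ] gap 0.0131 F [-3.11 -5.23  5.16] T [-0.78  0.33  0.36]
 world d [0.0001 0.0012 0.0003] tool shift/0.3 [-0.0002 -0.0039 -0.0011] turn z/0.1 -0.37 q6 1.683
```

apply_moves([
  [[0,0,0.15,0,0,0,0],[0,0,0,0,0,0,0],[0,0,0,0,0,0,0]],
])

```text
time_s: 15.08
tcp_pos: [0.5943, 0.0189, 0.18]
orientation: [0.001, 0.997, -0.076, 0.001]
contact_force: [-2.7, -6.5, 6.0]
finger_gap: 0.0131
grip_force: 63.4
```

```bash
python3 -c "
from h import *
to(.5945,.0204,.1803,-5.7)"
```

```text
t 15.08 tcp [0.5943 0.0189 0.18  ] yaw -8.68 tilt z [ 0.0013 -0.0019 -1.    ] gap 0.0131 F [-2.73 -6.53  5.99] T [-0.84  0.36  0.57]
 world d [0.0002 0.0015 0.0003] tool shift/0.3 [ 0.     -0.0049 -0.0011] turn z/0.1 -0.52 q6 1.698
```

End wall reached: the moment about z is up to 0.57. I'll back off about 2°, then rise with the spring.

apply_moves([
  [[0,0,-0.3,0,0,0,0],[0,0,0,0,0,0,0],[0,0,0,0,0,-0.003,0],[0,0,0,0,0,-0.003,0],[0,0,0,0,0,-0.003,0],[0,0,0,0,0,-0.003,0],[0,0,0,0,0,0,0],[0,0,0,0,0,0,0],[0,0,0,0,0,0,0]],
])

```text
time_s: 15.83
tcp_pos: [0.5944, 0.0197, 0.1825]
orientation: [0.0, 0.998, -0.061, 0.0]
contact_force: [0.4, -5.8, 2.9]
finger_gap: 0.0133
grip_force: 62.5
```

```bash
python3 -c "
from h import *
to(.5945,.0204,.1845,-5.7)"
```

```text
t 15.83 tcp [0.5944 0.0197 0.1825] yaw -6.96 tilt z [ 5.e-04 -8.e-04 -1.e+00] gap 0.0133 F [ 0.44 -5.79  2.88] T [-1.09 -0.18  0.1 ]
 world d [0.0001 0.0007 0.002 ] tool shift/0.3 [ 0.0002 -0.0025 -0.0066] turn z/0.1 -0.22 q6 1.668
```

apply_moves([
  [[0,0,0,0,0.001,-0.003,0],[0,0,0,0,0,-0.003,0],[0,0,0,0,0,0,0],[0,0,0,0,0,0,0],[0,0,0,0,0,0,0]],
])

```text
time_s: 16.25
tcp_pos: [0.5943, 0.0196, 0.1842]
orientation: [0.0, 0.998, -0.061, 0.0]
contact_force: [1.2, -4.7, -0.2]
finger_gap: 0.0131
grip_force: 62.2
```

```bash
python3 -c "
from h import *
to(.5945,.0204,.1845,-5.7)"
```

```text
t 16.25 tcp [0.5943 0.0196 0.1842] yaw -6.95 tilt z [ 3.e-04 -3.e-04 -1.e+00] gap 0.0131 F [ 1.24 -4.73 -0.19] T [-1.11 -0.44  0.06]
 world d [0.0002 0.0008 0.0003] tool shift/0.3 [ 0.0004 -0.0027 -0.001 ] turn z/0.1 -0.219 q6 1.668
```

Fz is back to about the weight, so the roofs are reached. Easing the side load, then letting go.

apply_moves([
  [[0,0,-0.15,0,0.002,0,0],[0,0,0,0,0,0,0],[0,0,0,0,0,0,0],[0,0,0,0,0,0,0.3],[0,0,0,0,0,0,0.5],[0,0,0,0,0,0,0.5],[0,0,0,0,0,0,0.5],[0,0,0,0,0,0,0.5]],
])

```text
time_s: 16.92
tcp_pos: [0.5938, 0.0195, 0.1842]
orientation: [-0.0, 0.999, -0.053, -0.0]
contact_force: [-0.1, -0.5, -0.4]
finger_gap: 0.0427
grip_force: 0.0
```

apply_moves([
  [[0,0,0,0,0,-0.03,0.5],[0,0,0,0,0,-0.06,0.5],[0,0,0,0,0,-0.08,0.5],[0,0,0,0,0,-0.1,0.5],[0,0,0,0,0,-0.1,0.5],[0,0,0,0,0,-0.1,0.5],[0,0,0,0,0,0,0.5],[0,0,0,0,0,0,0.5]],
])

```text
time_s: 17.58
tcp_pos: [0.5945, 0.0192, 0.329]
orientation: [-0.0, 0.999, -0.053, 0.003]
contact_force: [0.6, -0.8, 0.1]
finger_gap: 0.043
grip_force: 0.0
```

```bash
python3 - <<'E'
from h import *
from scipy.optimize import least_squares
to(.594,.021)
c=cam('side'); w=cam('wrist'); t=cam('top')
a=cv2.resize(c['color'][130:250,265:375,::-1],(514,560),interpolation=cv2.INTER_CUBIC)
b=cv2.resize(w['color'][:,:,::-1],(466,350)); d=cv2.resize(t['color'][:252,140:476,::-1],(466,210)); 
d=cv2.resize(t['color'][145:225,200:377,::-1],(466,210))
cv2.imwrite('pics/end.png',cv2.resize(np.hstack([a,np.vstack([b,d])]),(800,457)))
Q=pts(c); p=Q[(Q[...,2]>.2)&(Q[...,2]<.225)&(np.hypot(Q[...,0]-.594,Q[...,1]-.021)<.03)]
print(len(p),'max z',np.percentile(p[:,2],[50,95,99]),cv2.minAreaRect((p[:,:2]*1000).astype(np.float32)))
p=Q[(Q[...,2]>.18)&(Q[...,2]<.225)&(np.hypot(Q[...,0]-.594,Q[...,1]-.021)<.03)]; w_,v=np.linalg.eigh(np.cov(p.T)); print('face normal',v[:,0],'deg dir',np.degrees(np.arctan(-v[0,0]/v[1,0])))
T=pts(t)
for nm,(u0,u1) in dict(orange=(365,398)).items():
    p=T[232:280,u0:u1].reshape(-1,3);p=p[(p[:,2]>.145)&(p[:,2]<.2)]; print(nm,p.mean(0))
E
```

```text
t 17.58 tcp [0.5945 0.0192 0.329 ] yaw -6.08 tilt z [ 0.0059  0.     -1.    ] gap 0.043 F [ 0.63 -0.82  0.06] T [0.04 0.02 0.07]
 world d [-0.0005  0.0018  0.    ] tool shift/0.3 [-0.0023 -0.0057 -0.    ] turn z/0.1 None q6 1.652
166 max z [0.21085255 0.21727517 0.21819806] ((594.6686401367188, 15.041899681091309), (44.43848419189453, 18.555875778198242), 1.197559118270874)
face normal [-0.07072079 -0.98984231  0.12333194] deg dir -4.086640025306285
orange [ 0.43964717 -0.25769098  0.16335841]
```

View pics/end.png

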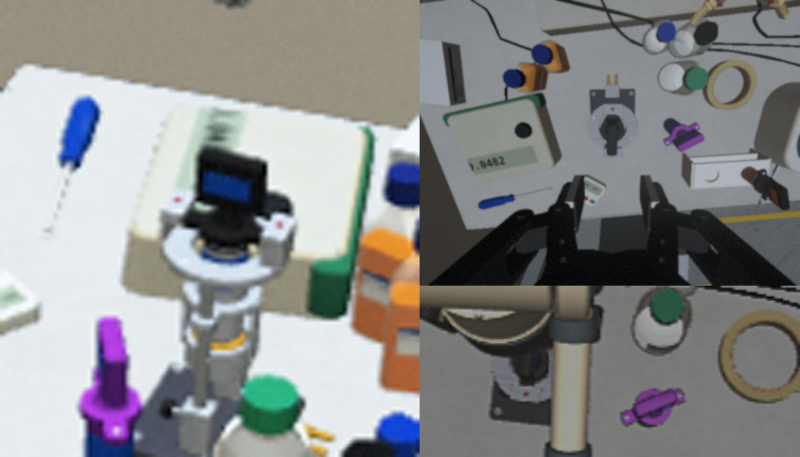

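The end picture shows the cartridge upright in the cage, bar at about px (232,185). Both red claw dots are still visible at (178,200) and (278,225), so the ears are under the claws. Orange hasn't moved. Settling, then handing in.

apply_moves([
  [[0,0,0,0,0,0,0.5],[0,0,0,0,0,0,0.5],[0,0,0,0,0,0,0.5],[0,0,0,0,0,0,0.5]],
])

```text
time_s: 18.07
tcp_pos: [0.5939, 0.0192, 0.3247]
orientation: [0.0, 0.999, -0.053, -0.001]
contact_force: [-0.3, -0.3, -0.2]
finger_gap: 0.0428
grip_force: 0.0
```

```bash
python3 -c "
from h import *
print(job_done())"
```

```text
the job is handed in; nothing more can be done
None
```

The blue cartridge went through the rings, was pressed down, turned to the end walls and let go, and the last pictures show it upright with its ears under the claws and the orange one still in place; I handed the job in at about 18 s and it returned no verdict.

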